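# Set and clamp the carton guide of a date-coding jig

### The job

Set up the carton-holding jig: loosen the guide's clamp knob until the guide runs freely, slide the guide up until the carton is held snugly and squarely between the guide and the fixed stop, then tighten the clamp knob again about as tight as it was, so that the guide is locked there. The carton stays standing on the jig's bed, and the other things on the table stay where they are.

Things in the scene. Friction and masses are not known exactly. Their poses are not given: they have to be found in the camera images.
- jig: The jig, screwed to the table: a flat grey bed 130 x 370 x 12 mm (local x from -65 to 65, y from -210 to 160), with a 30 mm wide, 12 mm high rail along local y from y = -193 to 13. Origin on the table, below the bed; z up; +y points from the guide towards the fixed stop. The carton stands on the bed (z = 12 mm) between guide and stop, beyond the rail's end.
- stop_face (a point): Centre of the carton-side face of the fixed stop, an upright aluminium plate 100 mm wide (local x), 12 mm thick, its top 72 mm above the table. The face lies at jig y = 130 mm, the point at z = 40 mm; its axes are the jig's.
- guide_face (a point): Point on the carton-side face of the sliding guide, 40 mm above the table: an upright aluminium plate 90 mm wide, 10 mm thick, its top 70 mm above the table. Behind it (jig -y) a 30 mm wide neck (top 43 mm above the table) leads to a grey carriage block 50 mm wide (x) and 64 mm long (y), its top 45 mm above the table, centred below the knob. Axes are the jig's; it slides along jig y.
- guide (a joint): Travel of the guide along jig +y, m: 0 = fully open, face at jig y = -75 mm; the face lies at jig y = -75 mm + this value. With the carton pressed on the stop the face meets it at 0.125. Slides with about 1.5 N when the clamp is loose; while it is tight it resists 20 to 40 N.
- clamp (a joint): Angle of the clamp knob, rad: 0 = fully loose (stop), 1.6 = end of its turn; grows clockwise seen from above. Below 0.5 the guide slides freely; the clamp begins to bite at 0.55, is tight from 1.1 on and starts tight. Turns with 0.15 to 0.3 N m and stays where it is left.
- clamp_grip (a point): On the knob's upright axis, at the height to grip (86 mm above the table), 75 mm behind the guide's face (jig -y), it travels with the guide. The black knob is a bar 52 mm long, 14 mm thick, with flat sides from 69 to 97 mm above the table, on a round 24 mm hub from 62 to 70 mm. This point turns with the knob: its x runs along the bar, z up. At joint clamp = 0 the bar lies along jig x.
- carton: Purple drink carton standing on the jig's bed, 60 mm (x) x 80 mm (y, along the slide) x 105 mm tall, with a small white cap on top; 0.5 kg or so, loose. Origin at the centre of its underside. It starts short of the fixed stop and a little askew.
- spare_carton: Bystander: an equal carton, 60 x 80 x 105 mm, standing on the table to the robot's left; origin at the centre of its underside.
- tape_roll: Bystander: cardboard-brown roll of tape, 100 mm across, 48 mm high, lying flat to the robot's right; origin at the centre of its underside.
- cap_bin: Bystander, fixed: grey open bin 140 x 180 x 60 mm with white caps, far left; origin at the centre of its underside.
Things that resemble listed ones, but are neither listed nor needed, are in the scene too. Leave any green or turquoise look-alike of the carton alone.

How it is judged:
On the way:
1. the clamp knob is loosened (below 0.6 rad) before the guide is brought up to the carton (value of joint clamp below 0.6 rad and value of joint guide below 0.115 m), for 0.1 s.
At the end, for the whole second after the job is handed in: The clamp knob is tight (over 1.1 rad); the guide is within 5 mm of where it meets the carton pressed on the stop (0.120 to 0.130); the carton stands still and upright on the bed between them, centre at jig y 84 to 96 mm and within 30 mm of the middle across, square within 0.08 rad (value of joint clamp above 1.1 rad and value of joint guide between 0.12 and 0.13 m and y of carton in the frame of jig between 0.084 and 0.096 m and x of carton in the frame of jig between -0.03 and 0.03 m and angle between the y axis of carton and the y axis of jig, either way round below 0.08 rad and angle between carton's own z axis and vertical below 0.08 rad and z of carton in the frame of jig below 0.018 m and linear speed of carton below 0.02 m/s); the robot touches nothing.
It fails at once if the carton is knocked over (tilt over 0.5 rad) (angle between carton's own z axis and vertical above 0.5 rad).
It fails at once if the spare carton is moved more than 20 mm (distance of spare_carton from where it was at the start of the episode above 0.02 m).
It fails at once if the tape roll is moved more than 20 mm (distance of tape_roll from where it was at the start of the episode above 0.02 m).
It also fails if it takes over 42 s, if anything falls off the work surface, if the arm or the gripper's body presses on something with over 40 N, if the wrist force passes 120 N, or if a joint passes its speed limit or range.

### The arm

A 7-joint arm with a two-finger parallel gripper is mounted at the origin on the work surface. World frame = base frame: x ahead of the robot, y to its left, z up, the work surface at z = 0. Lengths are in m, angles in rad, forces in N, time in s.
With the tool pointing down it reaches from about 0.4 to 0.85 m from the base axis. Payload 6.9 kg.
Tool frame: the origin (TCP) lies midway between the tips of the shut fingers; the grasp point (between the pads) lies behind it (ctrl.pinch_z is the z of the grasp point in the tool frame, in m); z points along the fingers, y is the line along which they close (so a half turn about z gives the same grasp; the last joint's range is limited). The gripper opens to 85 mm and grips with 20 to 120 N. Pads are 22 mm wide; open, the fingers measure 114 mm over their backs; the gripper's body (76 mm by 85 mm) begins 54 mm behind the grasp point. The pads swing forward as they close: fully open they stand 13 mm farther back than shut.
Start: joints at [-1.236, 0.507, -0.238, 1.5, 0.126, 1.149, -0.155], TCP at [0.142, 0.609, 0.231] pointing down, gripper open.
Joint ranges: [-3.08, 3.08], [-0.24, 2.05], [-1.43, 1.35], [0, 2.5], [-1.52, 4.66], [0.17, 1.96], [-2.89, 2.89]. Speed limits (rad/s): [2.39, 2.39, 3.14, 3.14, 3.14, 3.14, 3.14].

### API

Orientations are given as a unit quaternion [w, x, y, z].
In Python, from station import ctrl, get_state, vision, ticket, models gives the robot as it stands. Calls block until the motion is done:
- ctrl.movep(position, orientation): joint-space move of the TCP to a pose.
- ctrl.movel(position, frame=None, max_speed=0.15): straight line of the TCP; frame=None keeps the orientation; max_speed is the mean speed in m/s.
- ctrl.set_joints(angles): joint-space move.
- ctrl.ungrasp() and ctrl.close_gripper(force=None): open the fingers fully, or close them until they stop; force is the grip in N (None keeps the last).
- ctrl.pause(seconds).
- ctrl.ik(position, orientation): joint angles nearest the present ones, or None.
- get_state(): the state.
- vision.grab_frame(name): name is "scene" or "side" or "wrist"; returns (picture, depth): 420x560x3 uint8, blue, green, red; 420x560 float32, m along the optical axis (not along the pixel's ray), 0 where there is no reading.
- vision.camera_info(name): a dict with "mtx" (3x3 intrinsics, pixels), "R" (3x3) and "t" (3): a world point X has camera coordinates R X + t; the wrist camera has in their place "hand_eye" (4x4, takes a point from camera to tool coordinates, whose origin is the TCP and whose axes are the flange's). Camera axes: x right, y down, z forward; pixel columns grow to the right and rows downward; lengths in m; the calibration is good to about 2 mm. A picture is of the moment at which its call begins: read the wrist's pose just before it. camera_info takes no time and is no camera call.
A pose or a line that the arm cannot do raises ctrl.Unreachable and nothing moves.
- ticket.close_job(): hands the job in; it is judged then, once.
Trained networks look in the newest picture that a camera, given by its name, has taken for a name from the list of things; names that differ only in an ending like _2 or _b are one class to them, and where a whole thing is asked for, a point or a joint stands for the part that bears it (a point fixed in the world has none). Each returns a list of dicts, best first, with "p" (0 to 1); they miss things now and then, are a little off and sometimes report something else, mostly with a low value. They report only what shows in the picture. A call takes as long as a camera call. They do not tell look-alikes from the thing itself.
- models.recognise(camera, target): "point" ([column, row] in pixels, amid what is visible of it).
- models.masks_of(camera, target): "mask" (420x560 bool, what is visible of it) and "point" ([column, row] in pixels, amid what is visible of it).
The state is a dict: "time": time; "qpos": joint angles; "qd": joint speeds; "tau": joint torques, N m; "tcp_pos": TCP position; "eef_rot": TCP orientation; "contact_force": force on the tool from outside, world axes, zero at the start; "wrist_torque": the same for the moment, N m; "width": finger opening in m; "gripper_force": force on a finger pad.
Only numpy, scipy, OpenCV 4.12 (cv2) and the standard library are available. Lean on these libraries where they do the work, as an engineer would, in place of code of your own. Each camera call takes 0.05 s, during which the arm holds its last target. There are 200 camera calls.

## Working session

There is one attempt and no reset: what is moved stays moved. The work goes in short steps, each a Python script; the robot and the scene stay as the last script left them, time stands still between calls to the robot, and variables do not carry over. Pictures are saved under pics/ and viewed, at most 10 in all, crops included, and the job is handed in when it is done.

```bash
mkdir -p pics; ls; python3 - <<'E'
from station import ctrl,get_state,vision
import cv2,numpy as np
s=get_state();print(s['time'],s['eef_rot'],s['tcp_pos'],ctrl.pinch_z)
a,d=vision.grab_frame("scene");b,e=vision.grab_frame("side")
np.savez('f0.npz',a=a,d=d,b=b,e=e)
cv2.imwrite('pics/scene0.png',a);cv2.imwrite('pics/side0.png',b)
for c in("scene","side"):
  print(vision.camera_info(c))
E
```

```text
pics
0.0 [-8.59985277e-05  1.14619851e-01  9.93409056e-01 -8.53828297e-04] [0.1423058  0.60807318 0.2304549 ] -0.0187
{'mtx': array([[480.483318  ,   0.        , 278.39008631],
       [  0.        , 480.483318  , 203.73740082],
       [  0.        ,   0.        ,   1.        ]]), 'R': array([[ 0.85338103,  0.52116269,  0.01141354],
       [ 0.45855725, -0.74009425, -0.49192048],
       [-0.2479235 ,  0.42502936, -0.87056532]]), 't': array([-0.41694151, -0.23244223,  1.96114316])}
{'mtx': array([[400.59033087,   0.        , 274.87440205],
       [  0.        , 400.59033087, 202.64036154],
       [  0.        ,   0.        ,   1.        ]]), 'R': array([[ 0.78679128, -0.6171645 , -0.00821372],
       [-0.38405422, -0.47910663, -0.78927764],
       [ 0.48317889,  0.62415128, -0.61398155]]), 't': array([-0.43033334,  0.23851965,  1.07806263])}
```

View pics/scene0.png

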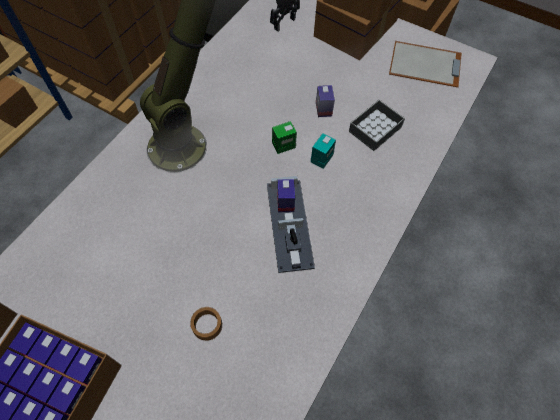

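View pics/side0.png

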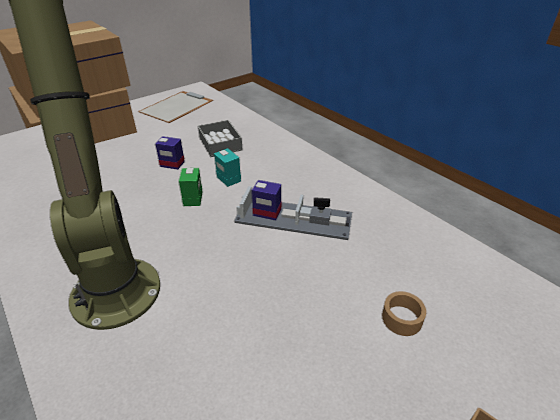

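The scene view shows the carton at about (287,192), the guide plate at (290,220), the knob at (293,237) and the bed corners near (279,271) and (313,268). The side view agrees: stop (245,200), knob (321,203). I'll work out a rough pose, then take a wrist view from above.

```bash
cat > h.py <<'E'
import numpy as np,cv2
from station import ctrl,get_state,vision,ticket,models
from scipy.spatial.transform import Rotation as Ro
def cloud(d,cam,T=None):
    i=vision.camera_info(cam);K=i['mtx'];v,u=np.mgrid[:420,:560]
    P=np.stack([(u-K[0,2])/K[0,0]*d,(v-K[1,2])/K[1,1]*d,d],-1)
    if T is None: return (P-i['t'])@i['R']
    M=T@i['hand_eye']; return P@M[:3,:3].T+M[:3,3]
def rot(q): return Ro.from_quat(np.r_[q[1:],q[0]])
def down(a):
    "tool down, tool y (closing line) at world angle a"
    y=np.array([np.cos(a),np.sin(a),0]);z=np.array([0,0,-1.])
    q=Ro.from_matrix(np.c_[np.cross(y,z),y,z]).as_quat();return np.r_[q[3],q[:3]]
def tool():
    s=get_state();T=np.eye(4);T[:3,:3]=rot(s['eef_rot']).as_matrix();T[:3,3]=s['tcp_pos'];return T
E
python3 - <<'E'
from h import *
f=np.load('f0.npz')
P=cloud(f['d'],'scene')
for n,(u,v) in dict(knob=(293,236),carton=(286,187),guide=(290,220),stop=(285,181),c1=(281,269),c2=(311,266),c3=(270,184),c4=(301,181),tape=(206,309)).items(): print(n,P[v,u].round(3))
# bed points
i=vision.camera_info('wrist');print(i)
E
```

```text
knob [ 0.631 -0.139  0.099]
carton [0.517 0.003 0.127]
guide [ 0.582 -0.075  0.063]
stop [0.499 0.026 0.122]
c1 [ 0.642 -0.234  0.012]
c2 [ 0.727 -0.17   0.013]
c3 [0.424 0.044 0.012]
c4 [0.516 0.125 0.002]
tape [ 0.512 -0.497  0.048]
{'mtx': array([[301.11519364,   0.        , 283.47556358],
       [  0.        , 301.11519364, 210.63748139],
       [  0.        ,   0.        ,   1.        ]]), 'hand_eye': array([[ 1.74201136e-04, -9.48408725e-01, -3.17050247e-01,
         8.08924928e-02],
       [ 9.99998444e-01, -3.91418092e-04,  1.72031154e-03,
         4.21403926e-04],
       [-1.75565767e-03, -3.17050054e-01,  9.48407181e-01,
        -1.42753709e-01],
       [ 0.00000000e+00,  0.00000000e+00,  0.00000000e+00,
         1.00000000e+00]])}
```

```bash
python3 - <<'E'
from h import *
a=np.deg2rad(127);c=np.array([.575,-.06])
for aa in (a,a-np.pi):
    x=np.array([-np.sin(aa),np.cos(aa)]);p=np.r_[c+.06*x,.33];print(aa,ctrl.ik(p,down(aa)))
    if aa==a: P0=p
ctrl.movep(P0,down(a))
T=tool();w,d=vision.grab_frame('wrist')
np.savez('f1.npz',w=w,d=d,T=T);cv2.imwrite('pics/w1.png',w);print(get_state()['time'],T[:3,3])
for n in('carton','clamp','guide'):
    print(n,[(m['p'],m['point'],m['mask'].sum()) for m in models.masks_of('wrist',n)])
E
```

```text
2.2165681500327987 [-0.10753853  0.3102628   0.34382809  1.56308859 -0.10741533  1.28690708
  2.46781634]
-0.9250245035569944 [-0.36691179  0.50840403  0.65162728  1.33301227 -0.30428016  1.39956841
 -0.65072888]
3.0 [ 0.5272833  -0.09527014  0.32985153]
carton [(0.96, [456.6, 305.3], np.int64(3338)), (0.93, [349.9, 208.2], np.int64(4161)), (0.58, [528.4, 218.6], np.int64(4925))]
clamp [(0.61, [219.7, 213.7], np.int64(636))]
guide [(0.87, [239.3, 209.8], np.int64(2721))]
```

View pics/w1.png

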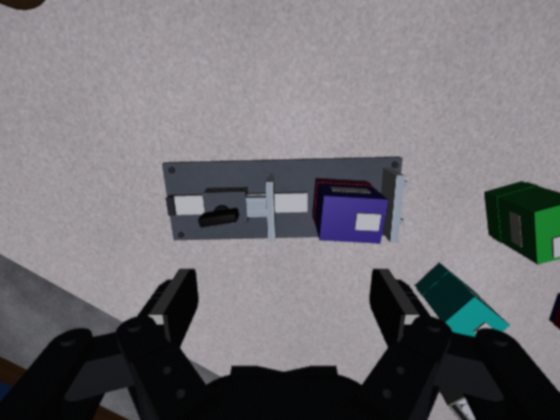

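The wrist view shows the whole jig: bed corners (164,163), (402,157), (175,240), (401,238), the knob bar at (219,216), guide plate (270,208), purple carton (350,210) and stop (398,208). I'll fit these from the point cloud.

```bash
cat >> h.py <<'E'
def rect(pts):
    "center, long-axis angle, (long, short)"
    (c,s,a)=cv2.minAreaRect((pts*1000).astype(np.float32)); b=cv2.boxPoints((c,s,a))/1000
    e1,e2=b[1]-b[0],b[2]-b[1]
    if np.hypot(*e1)<np.hypot(*e2): e1,e2=e2,e1
    return np.array(c)/1000,np.arctan2(e1[1],e1[0]),(np.hypot(*e1),np.hypot(*e2))
def comp(m,seed=None):
    n,l,st,_=cv2.connectedComponentsWithStats(m.astype(np.uint8)); return l==1+np.argmax(st[1:,4])
def loc(P2,o,th):
    "world xy -> jig xy; th = angle of jig x"
    c,s=np.cos(th),np.sin(th); return (np.asarray(P2)-o)@np.array([[c,-s],[s,c]])
def wld(q,o,th):
    c,s=np.cos(th),np.sin(th); return np.asarray(q)@np.array([[c,s],[-s,c]])+o
E
cat > jig.py <<'E'
from h import *
def analyse(w,d,T,o=None,th=None):
    P=cloud(d,'wrist',T);ok=(d>0)&(np.mgrid[:420,:560][0]<265)
    g=w.astype(int).mean(-1);z=P[...,2]
    if o is None:
        dark=ok&(z<.03)&(z>.004)&(g<95)&(abs(P[...,0]-.575)<.22)&(abs(P[...,1]+.06)<.22)
        dark=comp(cv2.morphologyEx(dark.astype(np.uint8),cv2.MORPH_OPEN,np.ones((3,3)))>0)
        print('bed z',np.median(z[dark]))
        c,a,s=rect(P[dark][:,:2]);print('bed',c,np.rad2deg(a),s)
        th=a-np.pi/2 if np.sin(a)>0 else a+np.pi/2
        o=wld([0,.025],c,th)   # jig origin: centre is at local y=-25mm
    L=loc(P[...,:2].reshape(-1,2),o,th).reshape(420,560,2)
    def rg(x0,x1,y0,y1,z0,z1): return ok&(L[...,0]>x0)&(L[...,0]<x1)&(L[...,1]>y0)&(L[...,1]<y1)&(z>z0)&(z<z1)
    print('jig o',o,'thx',np.rad2deg(th))
    for n,b in dict(stop=(-.07,.07,.115,.16,.06,.08),guide=(-.07,.07,-.09,.06,.06,.078),knob=(-.06,.06,-.2,-.02,.085,.11),carton=(-.08,.08,-.06,.15,.1,.12)).items():
        m=rg(*b)
        if m.sum()<10: print(n,'none');continue
        m=comp(m);q=L[m];c,a,s=rect(q)
        print(n,m.sum(),'c',c.round(4),'ang',np.rad2deg(a).round(1)%180,'size',np.round(s,4),'z',np.median(z[m]).round(4),'ymin/max',np.percentile(q[:,1],[2,98]).round(4))
    return o,th
if __name__=='__main__':
    f=np.load('f1.npz');o,th=analyse(f['w'],f['d'],f['T']);np.savez('jig.npz',o=o,th=th)
E
python3 jig.py
```

```text
bed z 0.012269501449390874
bed [ 0.57247937 -0.06264015] -51.57402 (np.float32(0.36617625), np.float32(0.12859404))
jig o [ 0.55694179 -0.04305486] thx 38.425976
stop 789 c [0.0007 0.1357] ang 0.2 size [0.1001 0.0129] z 0.072 ymin/max [0.1296 0.1415]
guide 454 c [ 0.0005 -0.0424] ang 0.0 size [0.0897 0.0101] z 0.0701 ymin/max [-0.0471 -0.0374]
knob 464 c [ 0.0004 -0.1117] ang 97.4 size [0.0511 0.0146] z 0.0966 ymin/max [-0.136  -0.0868]
carton 2717 c [-0.003   0.0636] ang 85.0 size [0.0804 0.0604] z 0.1173 ymin/max [0.0238 0.1022]
```

```bash
python3 - <<'E'
from h import *
j=np.load('jig.npz');o,th=j['o'],float(j['th'])
k=wld([.0004,-.1117],o,th);a0=th+np.deg2rad(97.4-90);print(k,np.rad2deg(a0))
k2=wld([.0004,-.075-.075+.125],o,th)
for b in (0,-np.pi):
    for da in(0,.6,1.2): 
        for kk in (k,k2): print(b,da,np.round(ctrl.ik(np.r_[kk,.0715],down(a0+b+da)),2))
E
```

```text
[ 0.62667705 -0.13031335] 45.825978327047665
0 0 [-0.14  0.74  0.54  1.66 -0.47  0.87  1.39]
0 0 [-0.26  0.66  0.52  1.84 -0.46  0.77  1.31]
0 0.6 [-0.06  0.71  0.4   1.66 -0.35  0.84  1.88]
0 0.6 [-0.16  0.63  0.37  1.83 -0.32  0.73  1.78]
0 1.2 [-0.02  0.7   0.31  1.65 -0.27  0.83  2.41]
0 1.2 [-0.11  0.62  0.28  1.83 -0.25  0.72  2.31]
-3.141592653589793 0 [-0.39  0.98  1.15  1.66 -0.97  1.17 -1.33]
-3.141592653589793 0 [-0.54  0.91  1.15  1.84 -0.96  1.08 -1.35]
-3.141592653589793 0.6 [-0.39  0.98  1.15  1.66 -0.97  1.17 -0.73]
-3.141592653589793 0.6 [-0.54  0.91  1.15  1.84 -0.96  1.08 -0.75]
-3.141592653589793 1.2 [-0.39  0.98  1.15  1.66 -0.97  1.17 -0.13]
-3.141592653589793 1.2 [-0.54  0.91  1.15  1.84 -0.96  1.08 -0.15]
```

```bash
python3 - <<'E'
from h import *
j=np.load('jig.npz');o,th=j['o'],float(j['th'])
k=wld([.0004,-.1117],o,th);a0=th+np.deg2rad(7.4)
def st(t):
    s=get_state();print(t,round(s['time'],2),'tcp',s['tcp_pos'].round(4),'F',np.round(s['contact_force'],1),'M',np.round(s['wrist_torque'],2),'w',round(s['width'],4),'q7',round(s['qpos'][6],3))
ctrl.movep(np.r_[k,.14],down(a0));st('above')
ctrl.movel(np.r_[k,.0715],max_speed=.08);st('down')
ctrl.close_gripper(60);st('grip')
q=np.array(get_state()['qpos'])
for i in range(1,4):
    q2=q.copy();q2[6]+=1.2*i/3;ctrl.set_joints(q2);st('turn')
E
```

```text
above 4.19 tcp [ 0.6268 -0.1303  0.1406] F [ 0.2  0.9 -0.2] M [-0.01  0.    0.01] w 0.0857 q7 1.347
down 5.2 tcp [ 0.627  -0.1306  0.072 ] F [-0.2 -0.2  0.6] M [-0.02  0.03 -0.03] w 0.0854 q7 1.39
grip 5.85 tcp [ 0.6264 -0.1307  0.0718] F [-2.5 -1.   4.2] M [-0.09  0.45  0.22] w 0.013 q7 1.391
turn 6.32 tcp [ 0.6262 -0.131   0.0717] F [-0.8 -1.6  0. ] M [-0.21  0.36  0.15] w 0.0129 q7 1.787
turn 6.78 tcp [ 0.6261 -0.1313  0.0717] F [-2.3 -3.6 -0.6] M [-0.66  0.41  0.09] w 0.013 q7 2.185
turn 7.25 tcp [ 0.6259 -0.1312  0.0716] F [-3.6 -4.4 -0.4] M [-0.91  0.67  0.14] w 0.013 q7 2.584
```

```bash
python3 - <<'E'
from h import *
j=np.load('jig.npz');o,th=j['o'],float(j['th'])
def st(t):
    s=get_state();L=loc(s['tcp_pos'][:2],o,th);F=loc(s['contact_force'][:2],np.zeros(2),th);print(t,round(s['time'],2),'jig',L.round(4),'guide~',round(L[1]+.15,4),'F',F.round(1),'w',round(s['width'],4));return F[1]
z=.0715
st('0')
for g,v in((.06,.05),(.1,.05),(.116,.03),(.12,.02),(.1225,.02),(.1245,.02),(.1255,.02)):
    ctrl.movel(np.r_[wld([.0004,-.15+g],o,th),z],max_speed=v)
    f=st(g)
    if f<-25: break
E
```

```text
0 7.25 jig [-0.0008 -0.1119] guide~ 0.0381 F [-5.5 -1.2] w 0.013
0.06 7.83 jig [-0.0008 -0.0892] guide~ 0.0608 F [-6.8  1.3] w 0.0132
0.1 8.78 jig [-0.0008 -0.0505] guide~ 0.0995 F [-6.1 -3. ] w 0.0132
0.116 9.47 jig [-0.0008 -0.0348] guide~ 0.1152 F [-7.1 -3.1] w 0.0132
0.12 9.82 jig [-0.0008 -0.031 ] guide~ 0.119 F [-6.8 -3.7] w 0.0128
0.1225 10.09 jig [-0.0008 -0.0286] guide~ 0.1214 F [-6.4 -4.6] w 0.0129
0.1245 10.34 jig [-0.0008 -0.0267] guide~ 0.1233 F [-6.1 -3.5] w 0.0129
0.1255 10.59 jig [-0.0008 -0.0258] guide~ 0.1242 F [-6.3 -4.8] w 0.0131
```

```bash
python3 - <<'E'
from h import *
import jig
j=np.load('jig.npz');o,th=j['o'],float(j['th'])
def st(t):
    s=get_state();L=loc(s['tcp_pos'][:2],o,th);F=loc(s['contact_force'][:2],np.zeros(2),th);print(t,round(s['time'],2),'guide~',round(L[1]+.15,4),'F',F.round(1));return F[1]
for g in(.1265,.1275,.1285):
    ctrl.movel(np.r_[wld([.0004,-.15+g],o,th),.0715],max_speed=.02); ctrl.pause(.15)
    if st(g)<-10: break
T=tool();w,d=vision.grab_frame('wrist');np.savez('f2.npz',w=w,d=d,T=T);cv2.imwrite('pics/w2.png',w)
e,d2=vision.grab_frame('side');cv2.imwrite('pics/s2.png',cv2.resize(e[150:260,200:380],None,fx=4,fy=4))
jig.analyse(w,d,T,o,th)
E
```

```text
0.1265 10.99 guide~ 0.125 F [-6.8 -4.8]
0.1275 11.39 guide~ 0.1251 F [-5.7 -7.8]
0.1285 11.79 guide~ 0.1251 F [ -5.4 -10. ]
jig o [ 0.55694179 -0.04305486] thx 38.42597832704766
stop 68 c [-0.0362  0.1194] ang 90.2 size [0.0088 0.0009] z 0.0634 ymin/max [0.1151 0.1235]
guide 3673 c [-0.0133  0.0495] ang 179.8 size [0.0627 0.0208] z 0.0702 ymin/max [0.0394 0.0568]
knob 393 c [-0.0214 -0.0237] ang 174.5 size [0.0091 0.008 ] z 0.0961 ymin/max [-0.0273 -0.0201]
carton 10169 c [-0.0196  0.0701] ang 90.8 size [0.0429 0.0354] z 0.1169 ymin/max [0.0492 0.0809]
```

View pics/w2.png

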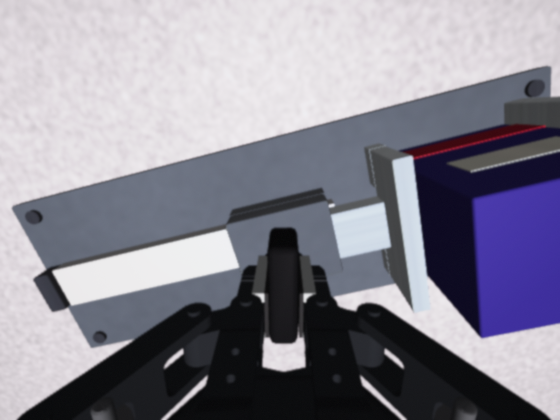

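View pics/s2.png

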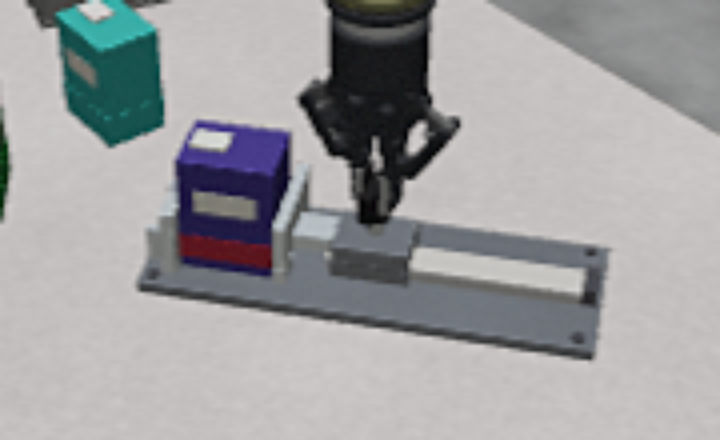

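The wrist view shows the guide plate flat against the carton, around x=415. The side view shows the carton square between guide and stop. The guide stopped at 0.125 while the force rose, so it's snug. Next: tighten.

```bash
python3 - <<'E'
from h import *
import jig
j=np.load('jig.npz');o,th=j['o'],float(j['th'])
a0=th+np.deg2rad(7.4)
def ang(): y=tool()[:3,1];return np.arctan2(y[1],y[0])
def st(t):
    s=get_state();L=loc(s['tcp_pos'][:2],o,th);F=loc(s['contact_force'][:2],np.zeros(2),th);print(t,round(s['time'],2),'guide~',round(L[1]+.15,4),'F',F.round(1),'clamp~',round(1.442-(ang()-a0),3),'Mz',round(s['wrist_torque'][2],2))
st('0');q=np.array(get_state()['qpos']);dq=ang()-a0+.03
for i in(1,2,3):
    q2=q.copy();q2[6]-=dq*i/3;ctrl.set_joints(q2);st(i)
ctrl.ungrasp();st('open')
p=get_state()['tcp_pos'];ctrl.movel([p[0],p[1],.16],max_speed=.1)
P=np.r_[wld([.06*-1,-.03],o,th),.33]
ctrl.movep(P,down(np.deg2rad(127)));st('up')
T=tool();w,d=vision.grab_frame('wrist');np.savez('f3.npz',w=w,d=d,T=T);cv2.imwrite('pics/w3.png',w)
jig.analyse(w,d,T,o,th)
E
```

```text
0 11.89 guide~ 0.1251 F [ -5.3 -10.8] clamp~ 0.25 Mz 0.12
1 12.37 guide~ 0.1253 F [-3.  -1.1] clamp~ 0.657 Mz -0.12
2 12.84 guide~ 0.1255 F [-2.3 -0.2] clamp~ 1.06 Mz -0.09
3 13.32 guide~ 0.1256 F [0.2 1.4] clamp~ 1.466 Mz -0.11
open 14.02 guide~ 0.1251 F [0.1 0.8] clamp~ 1.472 Mz -0.01
up 16.19 guide~ 0.1203 F [ 0.1 -0.1] clamp~ 0.027 Mz 0.0
jig o [ 0.55694179 -0.04305486] thx 38.42597832704766
stop 192 c [-0.0418  0.1307] ang 75.2 size [0.0271 0.0195] z 0.0719 ymin/max [0.1168 0.1413]
guide 573 c [0.0002 0.0496] ang 0.0 size [0.0888 0.02  ] z 0.0702 ymin/max [0.0398 0.0547]
knob 275 c [ 0.0014 -0.0351] ang 97.0 size [0.0314 0.0137] z 0.0967 ymin/max [-0.05   -0.0206]
carton 2784 c [-0.0065  0.09  ] ang 89.8 size [0.0807 0.0612] z 0.1173 ymin/max [0.05   0.1281]
```

View pics/w3.png

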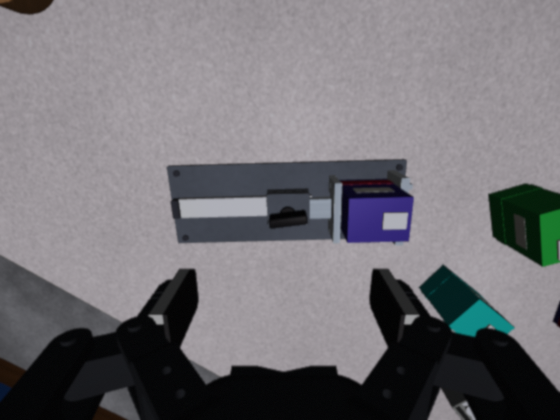

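The picture shows the carton (375,212) square between the guide (337,210) and the stop. The knob (288,216) is back at its starting angle of about 97°. The carton measures jig y = 0.090 m and x = -0.006 m, and the gripper is clear.

```bash
python3 -c "
from station import ticket;print(ticket.close_job())"
```

```text
the job is handed in; nothing more can be done
None
```

The job is handed in at about 16 s of the 42 s: the carton is held squarely between guide and stop (guide about 0.125 m), the knob is tightened back to about its starting 1.44 rad, and the gripper is clear; no verdict was returned.

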